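# Turn the sticky ignition lock to START and hold it

### The arm

A 6-joint arm with a two-finger parallel gripper is mounted at the origin on the work surface. World frame = base frame: x ahead of the robot, y to its left, z up, the work surface at z = 0. Lengths are in m, angles in rad, forces in N, time in s.
With the tool pointing down it reaches from about 0.4 to 0.825 m from the base axis. Payload 7 kg.
Tool frame: the origin (TCP) lies on the centre line of the jaws, within the pads' length; the fingertips stand r.tcp_to_tips ahead of it and the grasp point (between the pads) lies 2 mm behind it (r.tcp_to_tips is the distance from the TCP to the fingertips, in m); z points along the fingers, y is the line along which they close (so a half turn about z gives the same grasp; the last joint's range is limited). The gripper opens to 88 mm and grips with 3 to 60 N. Pads are 19 mm wide; open, the fingers measure 130 mm over their backs; the gripper's body (78 mm by 193 mm) begins 47 mm behind the grasp point.
Start: joints at [-0.885, 0.359, 0.012, 0, -1.224, -0.288], TCP at [0.261, -0.622, 0.244] pointing down, gripper open.
Joint ranges: [-3.07, 3.07], [-1.43, 2.12], [-1.02, 1.25], [-3.03, 1.67], [-3.05, -0], [-3.03, 3.03]. Speed limits (rad/s): [2.39, 2.39, 3.01, 3.14, 3.14, 3.14].

### API

Orientations are given as a unit quaternion [x, y, z, w].
In Python, from rig import r gives the robot as it stands. The module is installed in compiled form; this text tells all that it offers.
- The arm moves only by the tool apply_moves, never from a script. Its arguments are lists of equal length, an entry for each row: "dp": the shift along the world's x, y, z each as a share of 2.5 cm, from -1 to 1, a list of three; "roll": the turn about the world's z as a share of 5 degrees, from -1 to 1. In form: {"dp": [[dx, dy, dz], ...], "roll": [roll, ...]}. A call has 1 to 20 rows; each row shifts and turns the commanded pose from where the row before left it; what a row does not reach is not made up. A row lasts 1/10 s, in which the tool goes at most 50 mm and 8.59 degrees, less where a joint would pass 70% of its speed; a pose out of reach is approached as far as the arm can. A call with a number of a shift or a turn outside -1 to 1 is refused whole. A call with a gripper value outside its range is refused whole. "claw" is the opening, from -1 (shut) to 1 (fully open), set as the call begins (left out, the last holds). The fingers move at their own pace and stop on an object; the grip force is fixed at half the most. Time passes only in rows, so rows that do not move let the fingers close. It gives the time, the measured TCP pose, the force, the opening and the grip force at its end, in the units of the state.
- r.observe(): the state, without advancing time (a new reading comes with each control period).
- r.snapshot(name): name is "scene" or "top" or "wrist"; returns a dict with "color" (384x512x3 uint8, red, green, blue), "fx", "fy", "cx", "cy" (pixels), "view" (4x4, takes a point from world to camera coordinates). Camera axes: x right, y down, z forward; pixel columns grow to the right and rows downward; lengths in m; the calibration is good to about 2 mm. A picture is of the moment at which its call begins. There is no depth.
- r.sign_off(): hands the job in; it is judged then, once.
The state is a dict: "time_s": time; "qpos": joint angles; "qd": joint speeds; "effort": joint torques, N m; "tcp_pos": TCP position; "tcp_rot": TCP orientation; "force": force on the tool from outside, world axes, zero at the start; "moment": the same for the moment, N m; "opening": finger opening in m; "grasp_force": force on a finger pad.
Only numpy, scipy, OpenCV 4.12 (cv2) and the standard library are available. Lean on these libraries where they do the work, as an engineer would, in place of code of your own. Each camera call takes 0.05 s, during which the arm holds its last target. There are 200 camera calls.

### The job

The ignition lock on the bench is on test: take the red-headed key out of the key stand, push it blade-down into the keyway until it is fully home, past the sticky pins (wiggle it if it jams), and only then turn it a quarter turn clockwise to the START stop. START springs back, so finish while still gripping the key and holding it turned fully home in the lock; leave the other keys in the stand and everything else on the bench where it is.

Things in the scene. Friction and masses are not known exactly. Their poses are not given: they have to be found in the camera images.
- red_key_grip (a point): centre of the red head of the red key. Stands upright, blade down, in one of the stand's three slots. z up the key, y along its width, x its thickness. Head 12 mm thick (x), 34 mm wide (y), 38 mm high, from 19 mm below to 19 mm above this point. Below it a steel shoulder 12 x 20 x 8 mm, then the blade. 35 g give or take 30 percent. Grip across the 12 mm thickness, here or up to 8 mm higher, with 30 to 40 N
- red_key_tip (a point): lower end of the red key's blade, 59 mm below the head's centre. The steel blade is 5 mm thick (x) and 12 mm wide (y) and reaches 32 mm below the shoulder's underside, which is 27 mm below the head's centre; its last 12 mm taper to a 4 mm wide tip. Half a turn about z makes no difference to the fit
- yellow_key_grip (a point): centre of the yellow head of the yellow key. Same size as the red key, in another slot, 60 or 120 mm along the stand. A bystander, to be left alone.
- grey_key_grip (a point): centre of the grey head of the grey key. Same size as the red key, in another slot, 60 or 120 mm along the stand. A bystander, to be left alone.
- stand_top (a point): middle of the top of the plywood key stand, a fixed block 55 mm (x) by 190 mm (y), 40 mm high, left or right on the bench, turned up to 0.5 rad. Three slots 36 mm deep, 7.5 (x) by 14.5 mm (y), at y = -60, 0 and +60 mm, one key in each, in any order. The keys' shoulders rest on the top, their thickness along the stand's x
- keyway (a point): mouth of the keyway, on the lock's axis, level with its face 60 mm above the bench. Slot 6.5 mm (x) by 13.5 mm (y) at rest, 42 mm deep, with a 3 mm lead-in at 45 degrees all round, in a brass plug. The key goes in with its y along this y, either way round; fully home its shoulder rests on the plug, the head's centre 27 mm above this point. Frame: z up, fixed to the barrel, does not turn with the plug
- start_mark (a point): green dot for START on top of the lock's barrel, 25.5 mm from its axis towards the keyway's +x (a white dot at +y is OFF). The lock is a fixed upright dark steel barrel, 64 mm across, on a blue foot 100 mm (x) by 110 mm (y), turned up to 0.5 rad, left or right on the bench, opposite the stand. In the slot two sprung sticky pins, 9 and 16 mm deep, take up to about 15 N of push to pass
- plug (a joint): turn of the brass plug: 0 at rest (OFF), growing clockwise seen from above to the stop at 1.5 rad (START). A spring turns it back with about 0.02 N m at 0 and 0.09 N m at the stop, plus a little friction. The plug lags the key by up to about 0.15 rad of play, so the key has to turn about 1.6 rad about the lock's axis
- spacer_mark (a point): centre of a steel spacer ring 42 mm across, 10 mm high, lying between stand and lock, on the robot side. A bystander, to be left alone.
- axle_mark (a point): centre of a steel axle bolt 224 mm long, 22 mm thick at the ends, lying in front of the blue tray. A bystander, to be left alone.
- bushing_mark (a point): centre of an upright rubber bushing 36 mm across and 34 mm high, to the right. A bystander, to be left alone.
- wrench_mark (a point): a point on the handle of a steel wrench 180 mm long, lying far to the right. A bystander, to be left alone.
- clamp_mark (a point): centre of a copper-coloured band clamp, a thin ring 90 mm across and 12 mm high lying flat, far to the left. A bystander, to be left alone.
- grease_mark (a point): centre of a green can 60 mm across and 100 mm high, far to the left. A bystander, to be left alone.

How it is judged:
By the outcome, as a careful person would: the job done as asked, in the order asked, and still so for the second after the job is handed in, while the arm keeps its last pose, push and grip.
It also fails if it takes over 48 s, if anything falls off the work surface, if the arm or the gripper's body presses on something with over 40 N, if the wrist force passes 120 N, or if a joint passes its speed limit or range.

## Working session

There is one attempt and no reset: what is moved stays moved. The work goes in short steps, Python scripts to look and compute and a tool call to move; the robot and the scene stay as the last step left them, time stands still between calls to the robot, and variables do not carry over. Pictures are saved under pics/ and viewed, at most 12 in all, crops included, and the job is handed in when it is done.

Besides the shell and the picture viewer there is one more tool, called after "Call:" in YAML: its name, and indented under it one key for each argument. apply_moves: Moves the arm, as the interface text tells. Shift numbers are shares of 2.5 cm and turn numbers shares of 5 degrees, none past 1 either way. Its arguments: {"type":"object","properties":{"dp":{"type":"array"},"roll":{"type":"array"},"claw":{"type":"number"}},"required":["dp","roll"]}

```bash
mkdir -p pics
python3 - <<'E'
from rig import r
import cv2,numpy as np,pickle
s=r.observe()
print({k:np.round(v,3) for k,v in s.items()}, r.tcp_to_tips)
d={}
for n in("scene","top"):
    d[n]=r.snapshot(n); cv2.imwrite(f"pics/{n}0.png",d[n]["color"][:,:,::-1])
    print(n,d[n]["fx"],d[n]["cx"],np.round(d[n]["view"],3).tolist())
pickle.dump(d,open("d0.pkl","wb"))
E
```

```text
{'time_s': np.float64(0.0), 'qpos': array([-0.885,  0.359,  0.011, -0.   , -1.224, -0.288]), 'qd': array([ 0.001, -0.001,  0.002,  0.   , -0.001,  0.001]), 'effort': array([ 2.0000e-03, -5.8272e+01,  2.9306e+01,  6.9970e+00,  7.0000e-03,
       -0.0000e+00]), 'tcp_pos': array([ 0.261, -0.622,  0.243]), 'tcp_rot': array([-0.198,  0.98 ,  0.001, -0.   ]), 'force': array([-1.127, -1.026,  0.455]), 'moment': array([-0.03 ,  0.003, -0.043]), 'grasp_force': np.float64(0.0), 'opening': np.float64(0.088)} 0.017
scene 385.6101744558557 250.6395738710923 [[0.107, 0.994, -0.01, -0.044], [0.625, -0.076, -0.777, -0.293], [-0.773, 0.077, -0.63, 1.589], [0.0, 0.0, 0.0, 1.0]]
top 468.2104302135122 257.0355882239954 [[-0.026, -1.0, -0.006, -0.006], [-0.998, 0.026, -0.054, 0.539], [0.054, 0.005, -0.999, 1.534], [0.0, 0.0, 0.0, 1.0]]
```

View pics/scene0.png

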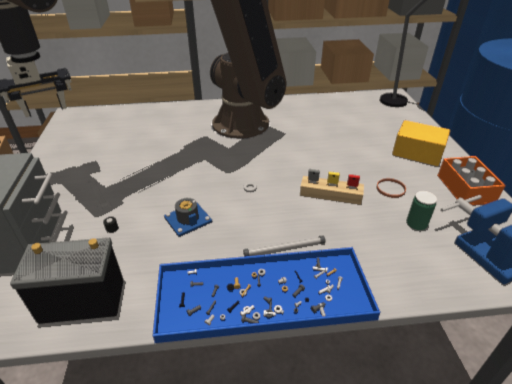

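View pics/top0.png

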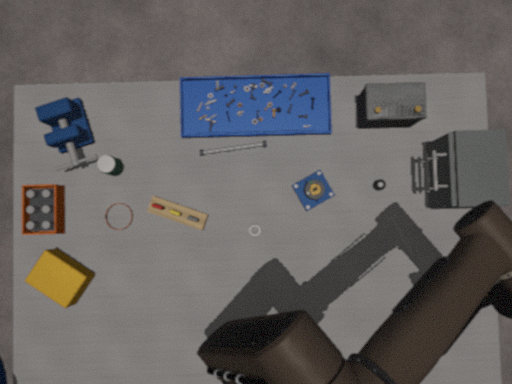

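The overhead view shows the stand at left, around (178,212), with the red key leftmost near (158,206). The lock is at about (314,189), the spacer ring at (254,230) and the axle at (233,148).

```bash
cat > h.py <<'E'
import numpy as np,cv2,pickle
def ray(c,u,v):
    V=np.array(c["view"]);R=V[:3,:3];o=-R.T@V[:3,3]
    d=R.T@np.array([(u-c["cx"])/c["fx"],(v-c["cy"])/c["fy"],1]);return o,d/np.linalg.norm(d)
def plane(c,u,v,z):
    o,d=ray(c,u,v);return o+d*(z-o[2])/d[2]
def tri(*obs):
    A=np.zeros((3,3));b=np.zeros(3);L=[]
    for c,u,v in obs:
        o,d=ray(c,u,v);P=np.eye(3)-np.outer(d,d);A+=P;b+=P@o;L.append((o,P))
    x=np.linalg.solve(A,b);return x,[round(float(np.linalg.norm(P@(x-o)))*1000,1) for o,P in L]
def proj(c,p):
    q=np.array(c["view"])@np.r_[p,1];return c["fx"]*q[0]/q[2]+c["cx"],c["fy"]*q[1]/q[2]+c["cy"]
def blobs(c,lo,hi,amin=5):
    m=cv2.inRange(cv2.cvtColor(c["color"],cv2.COLOR_RGB2HSV),np.array(lo),np.array(hi))
    n,l,s,ce=cv2.connectedComponentsWithStats(m)
    return [(s[i].tolist(),ce[i].round(1).tolist()) for i in range(1,n) if s[i][4]>=amin],m,l
E
python3 - <<'E'
from h import *
d=pickle.load(open("d0.pkl","rb"))
for n in d:
    c=d[n]
    print(n,"red",blobs(c,(172,150,80),(180,255,255))[0],blobs(c,(0,190,80),(4,255,255))[0])
    print("green",blobs(c,(45,90,60),(85,255,255),2)[0]); print("yellow",[b for b in blobs(c,(22,130,90),(32,255,255))[0]])
t=d["top"]["color"][155:245,130:350,::-1]; s=d["scene"]["color"][150:250,150:380,::-1]
cv2.imwrite("pics/c0.png",np.vstack([cv2.resize(t,(690,282),interpolation=2),cv2.resize(s,(690,300),interpolation=2)]))
E
```

```text
scene red [] [([348, 176, 11, 10, 76], [353.2, 180.5])]
green [([414, 199, 21, 10, 56], [423.4, 204.9]), ([189, 208, 2, 2, 3], [189.7, 208.7])]
yellow [([409, 123, 5, 3, 6], [410.7, 124.0]), ([401, 124, 47, 19, 495], [426.2, 133.3]), ([328, 172, 11, 12, 104], [332.9, 177.6])]
top red [] []
green []
yellow [([170, 210, 11, 5, 37], [174.7, 212.1]), ([40, 252, 14, 9, 37], [46.5, 256.2]), ([54, 258, 3, 5, 9], [54.9, 259.8]), ([36, 261, 49, 28, 468], [59.8, 273.6]), ([31, 273, 5, 2, 7], [33.3, 273.6]), ([28, 276, 7, 5, 13], [30.8, 277.7]), ([33, 280, 13, 11, 46], [39.6, 284.8]), ([59, 281, 5, 4, 7], [61.1, 282.9]), ([65, 282, 4, 4, 5], [66.6, 283.4]), ([47, 285, 25, 18, 134], [59.7, 292.3]), ([69, 288, 8, 7, 15], [72.7, 290.9]), ([63, 302, 5, 5, 9], [64.9, 303.7])]
```

View pics/c0.png

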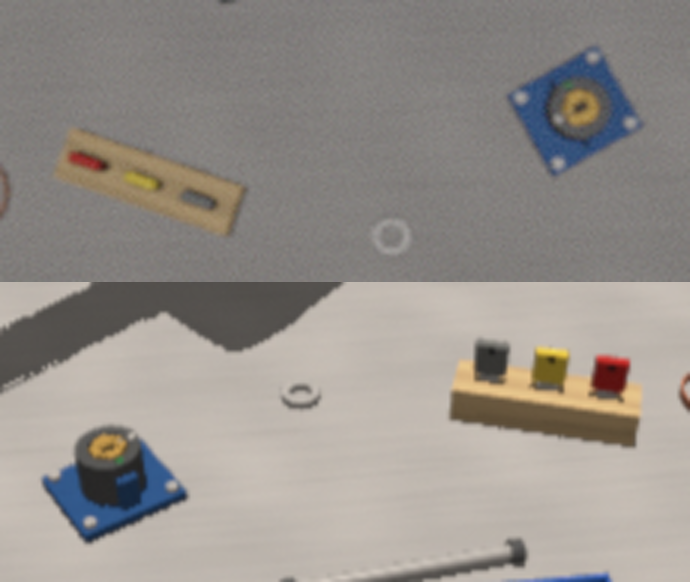

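The crops show the red key leftmost, at about (158,206) in the top view and (353,180) in the scene view. The brass plug is at about (315,189), with the green dot at (312,182) and the white dot at (307,193).

Run:
```python
from h import *
d=pickle.load(open("d0.pkl","rb")); t,s=d["top"],d["scene"]
def best(c,lo,hi,box):
    b,m,l=blobs(c,lo,hi,1); x0,y0,x1,y1=box
    mm=np.zeros_like(m); mm[y0:y1,x0:x1]=m[y0:y1,x0:x1]
    v,u=np.nonzero(mm); return u,v
def rect(u,v): return cv2.minAreaRect(np.c_[u,v].astype(np.float32))
for n,lo,hi in(("red",(0,120,60),(6,255,255)),("red2",(170,120,60),(180,255,255)),("yel",(22,120,90),(34,255,255))):
    u,v=best(t,lo,hi,(145,190,215,235))
    if len(u): print(n,len(u),u.mean(),v.mean(),rect(u,v),plane(t,u.mean(),v.mean(),.086))
    u,v=best(s,lo,hi,(300,160,370,205))
    if len(u): print("  scene",len(u),u.mean(),v.mean(),u.min(),u.max(),v.min(),v.max())
u,v=best(t,(8,40,60),(34,255,255),(140,185,220,240)); rc=rect(u,v); print("stand",len(u),rc,plane(t,*rc[0],.04)); bx=cv2.boxPoints(rc)
P=[plane(t,*p,.04)[:2] for p in bx]; print(np.round(P,4).tolist())
u,v=best(t,(100,100,40),(130,255,255),(285,160,345,215)); rc=rect(u,v); print("foot",rc); bx=cv2.boxPoints(rc)
P=np.array([plane(t,*p,.01)[:2] for p in bx]); print(P.round(4).tolist(),P.mean(0))
u,v=best(t,(15,90,90),(34,255,255),(300,175,330,205)); print("plug",len(u),u.mean(),v.mean(),plane(t,u.mean(),v.mean(),.06))
u2,v2=best(s,(12,90,90),(34,255,255),(170,190,205,215)); print(u2.mean(),v2.mean(),plane(s,u2.mean(),v2.mean(),.06),tri((t,u.mean(),v.mean()),(s,u2.mean(),v2.mean())))
```

```text
red 33 157.21212121212122 206.03030303030303 ((157.20689392089844, 205.98275756835938), (10.39893913269043, 3.156820774078369), 21.801406860351562) [0.51952546 0.2954809  0.086     ]
  scene 110 353.09090909090907 180.22727272727272 348 359 175 186
yel 43 174.90697674418604 212.34883720930233 ((174.90000915527344, 212.30001831054688), (10.75174331665039, 3.7947328090667725), 18.43494987487793) [0.49813706 0.23991259 0.086     ]
  scene 107 333.04672897196264 177.49532710280374 328 339 172 183
stand 999 ((177.13739013671875, 212.5475311279297), (59.933929443359375, 17.954736709594727), 19.09349250793457) [0.49865929 0.2409878  0.04      ]
[[0.5056, 0.3427], [0.5604, 0.3228], [0.4917, 0.1394], [0.4372, 0.1596]]
foot ((312.7405700683594, 190.03305053710938), (28.750059127807617, 31.76104736328125), 60.945396423339844)
[[0.5805, -0.1366], [0.6295, -0.2304], [0.5446, -0.2739], [0.4959, -0.1803]] [ 0.56263033 -0.20527477]
plug 107 314.6355140186916 188.7289719626168 [ 0.56310613 -0.2057413   0.06      ]
185.38888888888889 204.4777777777778 [ 0.56228624 -0.20312034  0.06      ] (array([ 0.56301572, -0.20433485,  0.06074459]), [1.3, 1.3])
```

Call:
apply_moves:
  dp:
    - [0.71,0.98,0]
    - [0.71,0.98,0]
    - [0.71,0.98,0]
    - [0.71,0.98,0]
    - [0.71,0.98,0]
    - [0.71,0.98,0]
    - [0.71,0.98,0]
    - [0.71,0.98,0]
    - [0.71,0.98,0]
    - [0.71,0.98,0]
    - [0.71,0.98,0]
    - [0.71,0.98,0]
    - [0.71,0.98,0]
    - [0.71,0.98,0]
    - [0.71,0.98,0]
    - [0.71,0.98,0]
    - [0.71,0.98,0]
    - [0,0,0]
    - [0,0,0]
  roll: [0.55,0.55,0.55,0.55,0.55,0.55,0.55,0.55,0.55,0.55,0.55,0.55,0.55,0.55,0.55,0.55,0.55,0,0]

```text
time_s: 2.0
tcp_pos: [0.5633, -0.2051, 0.243]
tcp_rot: [-0.571, 0.821, 0.0, -0.0]
force: [0.7, 0.3, 0.3]
opening: 0.0875
grasp_force: 0.0
```

```bash
cat >> h.py <<'E'
def state(r):
    s=r.observe();x,y,z,w=s["tcp_rot"]
    a=np.degrees(np.arctan2(1-2*(x*x+z*z),2*(x*y-z*w)))
    print("t",round(float(s["time_s"]),2),"tcp",np.round(s["tcp_pos"],4),"toolY deg",round(a,2),"rot",np.round(s["tcp_rot"],4),"F",np.round(s["force"],1),"M",np.round(s["moment"],2),"open",round(float(s["opening"]),4),"grip",round(float(s["grasp_force"]),1),"q",np.round(s["qpos"],2));return s
E
python3 - <<'E'
from rig import r
from h import *
state(r); c=r.snapshot("wrist"); t=r.snapshot("top"); pickle.dump((c,t),open("w1.pkl","wb"))
cv2.imwrite("pics/w1.png",c["color"][:,:,::-1])
print(c["fx"],c["cx"],c["cy"],np.round(c["view"],3).tolist(),proj(c,[.563,-.2045,.06]))
E
```

```text
t 2.0 tcp [ 0.5633 -0.2051  0.243 ] toolY deg 159.6 rot [-5.707e-01  8.211e-01  4.000e-04 -4.000e-04] F [0.7 0.3 0.3] M [ 0.03  0.14 -0.04] open 0.0875 grip 0.0 q [-0.02  0.24 -0.16 -0.   -1.17 -0.33]
295.93004761601964 258.0072960730532 187.1906955425863 [[-0.937, 0.349, 0.001, 0.6], [0.336, 0.901, 0.275, -0.039], [0.095, 0.258, -0.961, 0.39], [0.0, 0.0, 0.0, 1.0]] (np.float64(258.8134591684692), np.float64(171.4002517662935))
```

View pics/w1.png

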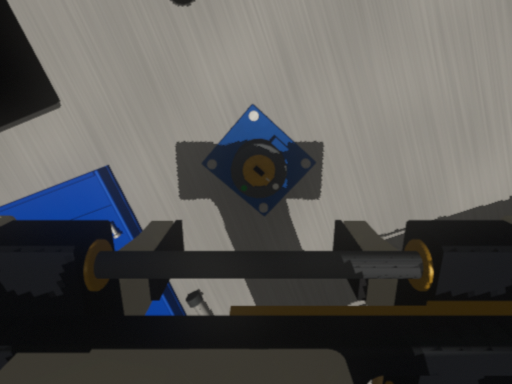

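The wrist view shows the brass plug and its slot at about (259,170), with the foot corners at (253,105), (203,163), (315,162) and (263,214). The projection matches the coarse estimate to within 2 px.

Run:
```python
from h import *
c,t=pickle.load(open("w1.pkl","rb"))
hsv=cv2.cvtColor(c["color"],cv2.COLOR_RGB2HSV)
def msk(lo,hi,x0,y0,x1,y1):
    m=cv2.inRange(hsv,np.array(lo),np.array(hi)); o=np.zeros_like(m);o[y0:y1,x0:x1]=m[y0:y1,x0:x1];return o
f=msk((100,100,30),(130,255,255),195,95,325,220)
v,u=np.nonzero(f); rc=cv2.minAreaRect(np.c_[u,v].astype(np.float32)); P=np.array([plane(c,*p,.012)[:2] for p in cv2.boxPoints(rc)]); print("foot",P.round(4).tolist(),P.mean(0),np.linalg.norm(P-np.roll(P,1,0),axis=1))
e=P-np.roll(P,1,0); print("edge angles",np.degrees(np.arctan2(e[:,1],e[:,0])))
p=msk((8,90,60),(30,255,255),235,145,285,195); cn=max(cv2.findContours(p,0,2)[0],key=cv2.contourArea)
(el)=cv2.fitEllipse(cn); print("plug",el,plane(c,*el[0],.06))
s=cv2.inRange(cv2.cvtColor(c["color"],cv2.COLOR_RGB2GRAY),0,60)
o=np.zeros_like(s); cv2.fillPoly(o,[cv2.convexHull(cn)],255); s&=cv2.erode(o,np.ones((5,5))); v,u=np.nonzero(s)
rc=cv2.minAreaRect(np.c_[u,v].astype(np.float32)); print("slot",len(u),rc,plane(c,*rc[0],.06),u.mean(),v.mean())
b=np.array([plane(c,*q,.06)[:2] for q in cv2.boxPoints(rc)]);e=b-np.roll(b,1,0);print(np.linalg.norm(e,axis=1),np.degrees(np.arctan2(e[:,1],e[:,0])))
for n,lo,hi in(("g",(40,60,30),(90,255,255)),):
    m=msk(lo,hi,220,130,300,215);v,u=np.nonzero(m);print(n,len(u),u.mean() if len(u) else 0,v.mean() if len(u) else 0, plane(c,u.mean(),v.mean(),.06) if len(u) else 0)
im=c["color"][100:220,195:325,::-1]; cv2.imwrite("pics/w1c.png",cv2.resize(im,None,fx=4.5,fy=4.5,interpolation=2))
```

```text
foot [[0.6325, -0.2337], [0.5449, -0.276], [0.4945, -0.1813], [0.5843, -0.1311]] [ 0.56407443 -0.20552867] [0.11331263 0.09731618 0.10729574 0.10289004]
edge angles [ -64.83002606 -154.20415821  118.01552882   29.189487  ]
plug ((258.4695739746094, 170.22279357910156), (26.52647590637207, 27.14324188232422), 132.07957458496094) [ 0.56288986 -0.20590556  0.06      ]
slot 446 ((258.3000183105469, 170.10000610351562), (22.807893753051758, 22.807889938354492), 63.43495178222656) [ 0.56301915 -0.20610442  0.06      ] 258.31838565022423 170.0067264573991
[0.02624289 0.02549249 0.02598208 0.02599739] [ -84.9291461  -173.61937484   96.16848143    6.94071646]
g 37 243.7027027027027 187.72972972972974 [ 0.58583906 -0.19261203  0.06      ]
```

Call:
apply_moves:
  dp:
    - [-0.088,1,0]
    - [-0.088,1,0]
    - [-0.088,1,0]
    - [-0.088,1,0]
    - [-0.088,1,0]
    - [-0.088,1,0]
    - [-0.088,1,0]
    - [-0.088,1,0]
    - [-0.088,1,0]
    - [-0.088,1,-0.2]
    - [-0.088,1,-0.2]
    - [-0.088,1,-0.2]
    - [-0.088,1,-0.2]
    - [-0.088,1,-0.2]
    - [-0.088,1,-0.2]
    - [-0.088,1,-0.2]
    - [-0.088,1,-0.2]
    - [-0.088,1,-0.2]
    - [-0.088,1,-0.2]
    - [-0.088,1,-0.2]
  roll: [0,0,0,0,0,0,0,0,0,0,0,0,0,0,0,0,0,0,0,0]

```text
time_s: 4.1
tcp_pos: [0.5194, 0.2942, 0.1885]
tcp_rot: [-0.57, 0.822, 0.0, 0.0]
force: [-0.6, 0.6, -0.4]
opening: 0.0874
grasp_force: 0.0
```

Call:
apply_moves:
  dp:
    - [0,0,0]
    - [0,0,0]
  roll: [0,0]

```text
time_s: 4.3
tcp_pos: [0.5192, 0.2937, 0.1883]
tcp_rot: [-0.57, 0.822, -0.0, -0.0]
force: [0.1, -0.5, 0.1]
opening: 0.088
grasp_force: 0.0
```

Run:
```python
from rig import r
from h import *
state(r); c=r.snapshot("wrist"); s=r.snapshot("scene"); pickle.dump((c,s),open("w2.pkl","wb"))
cv2.imwrite("pics/w2.png",c["color"][:,:,::-1])
V=c["view"];print("cam",-V[:3,:3].T@V[:3,3])
```

```text
t 4.3 tcp [0.5192 0.2937 0.1883] toolY deg 159.53 rot [-5.702e-01  8.215e-01 -1.000e-04 -4.000e-04] F [ 0.1 -0.5  0.1] M [-0.05  0.04  0.01] open 0.088 grip 0.0 q [ 0.84  0.27 -0.24 -0.   -1.06 -1.2 ]
cam [0.49387923 0.22414274 0.33030227]
```

View pics/w2.png

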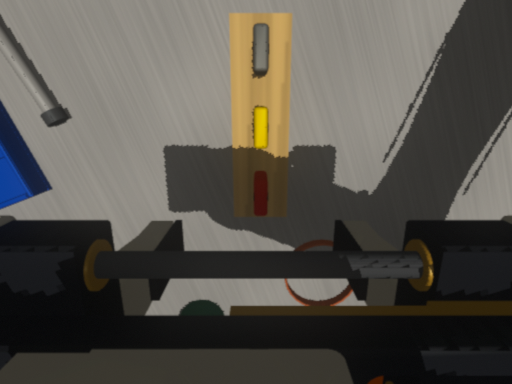

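The wrist view shows the red key at about (260,193), yellow at (261,127) and grey at (261,48). The stand is aligned nearly vertically in the image, so the tool yaw is almost right.

Run:
```python
from h import *
c,s=pickle.load(open("w2.pkl","rb")); d=pickle.load(open("d0.pkl","rb")); t=d["top"]
hsv=cv2.cvtColor(c["color"],cv2.COLOR_RGB2HSV)
def rg(lo,hi,box):
    x0,y0,x1,y1=box; m=cv2.inRange(hsv,np.array(lo),np.array(hi));o=np.zeros_like(m);o[y0:y1,x0:x1]=m[y0:y1,x0:x1];return o
a=np.radians(-20.8); X=np.array([np.cos(a),np.sin(a)]);Y=np.array([-np.sin(a),np.cos(a)])
for n,lo,hi,box in(("red",(0,170,30),(6,255,255),(245,160,280,220)),("red'",(174,150,30),(180,255,255),(245,160,280,220)),("yel",(23,200,90),(34,255,255),(245,100,280,155)),("grey",(0,0,0),(180,90,140),(245,15,280,85))):
    m=rg(lo,hi,box);v,u=np.nonzero(m)
    if len(u)<10: print(n,len(u));continue
    rows=np.unique(v); L=[u[v==k].min() for k in rows];R=[u[v==k].max() for k in rows]
    q=[plane(c,x,y,.086)[:2] for x,y in((np.median(L)-.5,v.mean()),(np.median(R)+.5,v.mean()),(u.mean(),v.min()-.5),(u.mean(),v.max()+.5))]
    print(n,len(u),"u",np.median(L),np.median(R),"v",v.min(),v.max(),"along X",[round(float(z@X),4) for z in q[:2]],"Y",[round(float(z@Y),4) for z in q[2:]])
    pr=np.polyfit(rows,[(l+rr)/2 for l,rr in zip(L,R)],1); A=plane(c,np.polyval(pr,v.min()),v.min(),.086)-plane(c,np.polyval(pr,v.max()),v.max(),.086); print("  line angle",np.degrees(np.arctan2(-A[1],-A[0]))-90)
# stand mask edges
m=rg((12,70,40),(30,220,255),(215,5,305,225)); v,u=np.nonzero(m)
rows=[k for k in np.unique(v) if 20<k<210]; L=[u[v==k].min() for k in rows];R=[u[v==k].max() for k in rows]
for E in(L,R):
    p=np.polyfit(rows,E,1);p=np.polyfit([k for k,e in zip(rows,E) if abs(np.polyval(p,k)-e)<2],[e for k,e in zip(rows,E) if abs(np.polyval(p,k)-e)<2],1)
    A=plane(c,np.polyval(p,20),20,.04);B=plane(c,np.polyval(p,210),210,.04);print("edge",np.degrees(np.arctan2(B[1]-A[1],B[0]-A[0]))-90,"X",A[:2]@X,B[:2]@X)
print("v",v.min(),v.max(),"Yends",[round(float(plane(c,260,k,.04)[:2]@Y),4) for k in(v.min()-.5,v.max()+.5)])
# height: red head centre in scene / top faces two-view
print("tri red head (scene centroid vs top-view, top face only approx)",tri((t,157.2,206.0),(s,353.1,176)))
print("tri yel",tri((t,174.9,212.3),(c,261,127)),"top view X,Y of red,yel",[ (round(float(p[:2]@X),4),round(float(p[:2]@Y),4)) for p in(plane(t,157.2,206,.086),plane(t,174.9,212.3,.086))])
```

```text
red 541 u 254.0 266.0 v 172 215 along X [0.3856, 0.3744] Y [0.4409, 0.4807]
  line angle -20.563955966349553
red' 0
yel 570 u 254.0 267.0 v 107 148 along X [0.3856, 0.3743] Y [0.3878, 0.4214]
  line angle -20.751969548210084
grey 739 u 254.0 267.0 v 24 74 along X [0.3857, 0.3751] Y [0.3285, 0.3639]
  line angle -21.569963116162143
edge -20.470673171997618 X 0.40797964499193834 0.4069594839795657
edge -20.466762585688272 X 0.35311711707881765 0.3520848315733077
v 13 216 Yends [0.3092, 0.4998]
tri red head (scene centroid vs top-view, top face only approx) (array([0.51999025, 0.29694548, 0.08526606]), [1.3, 1.3])
tri yel (array([0.49889814, 0.24478172, 0.05930819]), [0.2, 0.2]) top view X,Y of red,yel [(0.3808, 0.4608), (0.3806, 0.4012)]
```

Call:
apply_moves:
  dp:
    - [0.03,0.2,-0.7]
    - [0,0,-0.7]
    - [0,0,-0.7]
    - [0,0,-0.7]
    - [0,0,-0.7]
    - [0,0,-0.7]
    - [0,0,-0.37]
    - [0,0,-0.2]
    - [0,0,0]
    - [0,0,0]
  roll: [0,0,0,0,0,0,0,0,0,0]

```text
time_s: 5.4
tcp_pos: [0.5204, 0.2994, 0.0701]
tcp_rot: [-0.57, 0.821, 0.0, 0.001]
force: [-0.3, 0.1, 0.7]
opening: 0.0876
grasp_force: 0.0
```

Run:
```python
from rig import r
from h import *
state(r); c=r.snapshot("wrist"); s=r.snapshot("scene"); pickle.dump((c,s),open("w3.pkl","wb"))
cv2.imwrite("pics/w3.png",np.hstack([c["color"][100:384,100:420,::-1],cv2.resize(s["color"][150:220,290:380,::-1],(365,284),interpolation=2)]))
```

```text
t 5.4 tcp [0.5204 0.2994 0.0701] toolY deg 159.54 rot [-5.703e-01  8.215e-01  0.000e+00  5.000e-04] F [-0.3  0.1  0.7] M [ 0.04  0.05 -0.02] open 0.0876 grip 0.0 q [ 0.85  0.4  -0.37  0.   -0.8  -1.2 ]
```

View pics/w3.png

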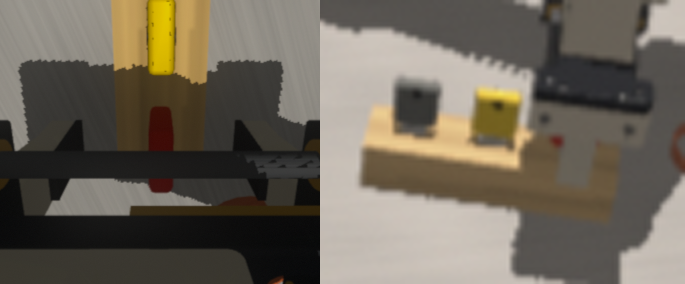

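The red head is centred between the fingers, spanning full-image u≈249–273, and the other keys are clear. Closing now.

Call:
apply_moves:
  dp:
    - [0,0,0]
    - [0,0,0]
    - [0,0,0]
    - [0,0,0]
    - [0,0,0]
    - [0,0,0]
    - [0,0,0]
    - [0,0,0]
  roll: [0,0,0,0,0,0,0,0]
  claw: -1

```text
time_s: 6.3
tcp_pos: [0.52, 0.2992, 0.0693]
tcp_rot: [-0.57, 0.821, -0.0, -0.0]
force: [0.9, 0.7, -0.2]
opening: 0.0293
grasp_force: 0.0
```

Call:
apply_moves:
  dp:
    - [0,0,0]
    - [0,0,0]
    - [0,0,0]
    - [0,0,0]
    - [0,0,0]
    - [0,0,0]
  roll: [0,0,0,0,0,0]

```text
time_s: 6.9
tcp_pos: [0.5199, 0.2992, 0.0693]
tcp_rot: [-0.57, 0.821, 0.0, -0.0]
force: [-0.1, 0.5, 0.9]
opening: 0.0119
grasp_force: 30.0
```

Run:
```python
from rig import r
from h import *
state(r)
```

```text
t 6.9 tcp [0.5199 0.2992 0.0693] toolY deg 159.54 rot [-0.5703  0.8214  0.     -0.    ] F [-0.1  0.5  0.9] M [ 0.01  0.13 -0.03] open 0.0119 grip 30.0 q [ 0.85  0.4  -0.37 -0.   -0.8  -1.2 ]
```

Call:
apply_moves:
  dp:
    - [0,0,0.2]
    - [0,0,0.4]
    - [0,0,0.6]
    - [0,0,0.8]
    - [0,0,0.8]
    - [0,0,0.8]
    - [0,0,0.8]
    - [0,0,0.6]
    - [0,0,0]
    - [0,0,0]
  roll: [0,0,0,0,0,0,0,0,0,0]

```text
time_s: 7.9
tcp_pos: [0.5199, 0.2993, 0.1948]
tcp_rot: [-0.57, 0.821, 0.0, 0.0]
force: [0.1, 0.1, -0.6]
opening: 0.0116
grasp_force: 30.0
```

Run:
```python
from rig import r
from h import *
state(r); c=r.snapshot("wrist"); s=r.snapshot("scene"); pickle.dump((c,s),open("w4.pkl","wb"))
a=cv2.resize(c["color"][130:300,170:350,::-1],(400,378),interpolation=2);u,v=proj(s,[.52,.3,.16]);u,v=int(u),int(v);print(u,v)
b=cv2.resize(s["color"][v-45:v+45,u-45:u+45,::-1],(378,378),interpolation=2)
cv2.imwrite("pics/w4.png",np.hstack([a,b]))
print(r.observe()["tcp_pos"])
```

```text
t 7.9 tcp [0.5199 0.2993 0.1948] toolY deg 159.53 rot [-5.702e-01  8.215e-01  3.000e-04  5.000e-04] F [ 0.1  0.1 -0.6] M [-0.01  0.08  0.01] open 0.0116 grip 30.0 q [ 0.85  0.27 -0.23 -0.   -1.07 -1.2 ]
357 154
[0.51952184 0.29888901 0.19366387]
```

View pics/w4.png

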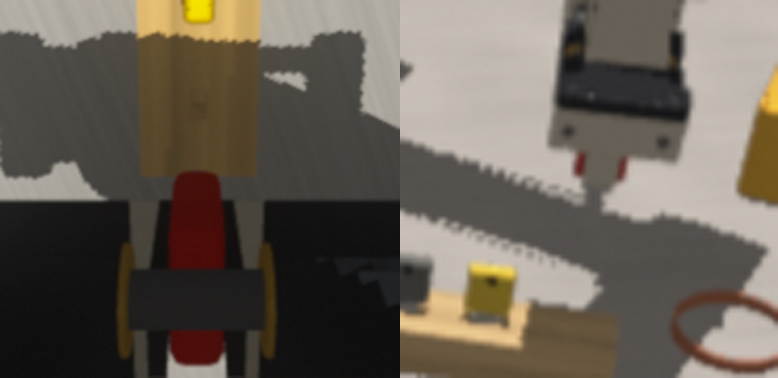

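The key is held upright between the pads and its slot in the stand is empty. Next I'll carry it over the lock.

Call:
apply_moves:
  dp:
    - [0.08,-0.5,0]
    - [0.08,-0.9,0]
    - [0.08,-1,0]
    - [0.08,-1,0]
    - [0.08,-1,0]
    - [0.08,-1,0]
    - [0.08,-1,0]
    - [0.08,-1,0]
    - [0.08,-1,0]
    - [0.08,-1,0]
    - [0.08,-1,0]
    - [0.08,-1,0]
    - [0.08,-1,0]
    - [0.08,-1,0]
    - [0.08,-1,0]
    - [0.08,-1,0]
    - [0.08,-1,0]
    - [0.08,-1,0]
    - [0.08,-1,0]
    - [0.08,-0.8,0]
  roll: [0.45,0.45,0.45,0.45,0.45,0.45,0.45,0.45,0.45,0.45,0.45,0.45,0.45,0.45,0.45,0.45,0.45,0.45,0.45,0.45]

```text
time_s: 10.0
tcp_pos: [0.5594, -0.1821, 0.1933]
tcp_rot: [0.842, -0.54, -0.001, 0.001]
force: [0.1, 0.2, -0.8]
opening: 0.012
grasp_force: 30.0
```

Call:
apply_moves:
  dp:
    - [0.12,-0.7,-0.1]
    - [0,-0.3,-0.3]
    - [0,0,-0.4]
    - [0,0,-0.4]
    - [0,0,-0.2]
    - [0,0,0]
    - [0,0,0]
    - [0,0,0]
  roll: [0.4,0.3,0,0,0,0,0,0]

```text
time_s: 10.8
tcp_pos: [0.5634, -0.2055, 0.1598]
tcp_rot: [0.857, -0.514, 0.0, -0.0]
force: [0.5, -0.8, -0.9]
opening: 0.0118
grasp_force: 30.0
```

Run:
```python
from rig import r
from h import *
st=state(r); c=r.snapshot("wrist"); s=r.snapshot("scene"); pickle.dump((c,s,st),open("w5.pkl","wb"))
a=cv2.resize(c["color"][100:310,160:360,::-1],(572,600),interpolation=2);u,v=proj(s,[.563,-.205,.1]);u,v=int(u),int(v)
b=cv2.resize(s["color"][v-50:v+50,u-18:u+18,::-1],(216,600),interpolation=2)
cv2.imwrite("pics/w5.png",np.hstack([a,b]))
```

```text
t 10.8 tcp [ 0.5634 -0.2055  0.1598] toolY deg -151.93 rot [ 8.575e-01 -5.145e-01  4.000e-04 -1.000e-04] F [ 0.5 -0.8 -0.9] M [ 0.01  0.1  -0.02] open 0.0118 grip 30.0 q [-0.02  0.3  -0.27  0.   -0.99  0.51]
```

View pics/w5.png

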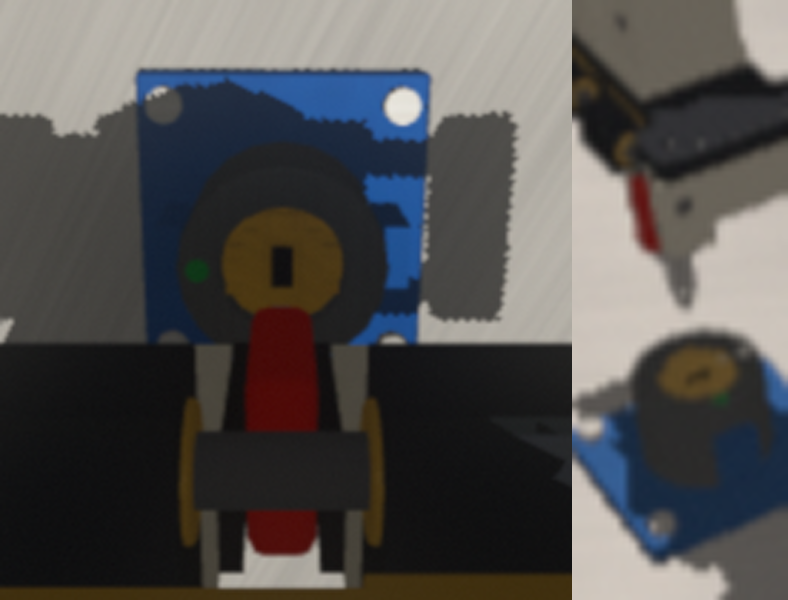

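The wrist view shows the slot at about (258.6,193), aligned with the image vertical, and the key head just below it at u≈258.6. I'll measure the offset in the tool frame.

```bash
cat > m.py <<'E'
from h import *
def lock(c,st,ht=.0165):
    p=st["tcp_pos"]; a=np.arctan2(-.4720,-.8816) if False else None
    x,y,z,w=st["tcp_rot"]; ty=np.array([2*(x*y-z*w),1-2*(x*x+z*z)]); ty=-ty/np.linalg.norm(ty); kx=ty; ky=np.array([-kx[1],kx[0]])
    hsv=cv2.cvtColor(c["color"],cv2.COLOR_RGB2HSV); g=cv2.cvtColor(c["color"],cv2.COLOR_RGB2GRAY)
    T=lambda q:(round(float((q[:2]-p[:2])@kx)*1000,2),round(float((q[:2]-p[:2])@ky)*1000,2))
    m=cv2.inRange(hsv,np.array((12,100,40)),np.array((30,255,255))); m[:150]=0;m[225:]=0;m[:,:225]=0;m[:,295:]=0
    cn=max(cv2.findContours(m,0,1)[0],key=cv2.contourArea); el=cv2.fitEllipse(cv2.convexHull(cn)); print("plug",np.round(el[0],1),np.round(el[1],1),T(plane(c,*el[0],.06)))
    x0,y0=int(el[0][0]),int(el[0][1]); S=8
    W=cv2.resize(g[y0-13:y0+14,x0-10:x0+11],None,fx=S,fy=S,interpolation=cv2.INTER_CUBIC)
    th=(int(W.min())+int(np.percentile(W,60)))/2
    n,l,s,ce=cv2.connectedComponentsWithStats((W<th).astype(np.uint8)); 
    i=l[W.shape[0]//2,W.shape[1]//2]; v,u=np.nonzero(l==i); U=(u+.5)/S-.5+x0-10; Vv=(v+.5)/S-.5+y0-13
    rc=cv2.minAreaRect(np.c_[U,Vv].astype(np.float32)); b=np.array([plane(c,*q,.06)[:2] for q in cv2.boxPoints(rc)]); e=b-np.roll(b,1,0)
    A=[plane(c,a,bb,.06)[:2] for a,bb in zip(U[::7],Vv[::7])];A=np.array(A);ev,V=np.linalg.eigh(np.cov(A.T));d=V[:,1];ang=np.degrees(np.arctan2(d@kx,d@ky))
    print("slot px",np.round(rc[0],2),"tool(kx,ky)mm",T(plane(c,*rc[0],.06)),T(A.mean(0)),"sizes",np.round(np.linalg.norm(e,axis=1)*1000,1),"slot ang vs key, cw+ deg",round((ang+90)%180-90,2))
    r_=cv2.inRange(hsv,np.array((0,150,20)),np.array((8,255,255)));r_[:,:240]=0;r_[:,280:]=0;r_[:190]=0;r_[305:]=0;v,u=np.nonzero(r_); k=np.unique(v)
    zt=p[2]+ht
    for lo,hi in((k.min(),k.min()+8),(k.max()-10,k.max()-5)):
        sel=(v>=lo)&(v<=hi);print(" red rows",lo,hi,"u",np.mean([u[v==q].min() for q in k if lo<=q<=hi])-.5,np.mean([u[v==q].max() for q in k if lo<=q<=hi])+.5)
    q=plane(c,258.6,k.max()+.5,zt);print(" far top edge",k.max(),T(q),"near low edge",k.min(),T(plane(c,258.6,k.min()-.5,zt-.038)))
    um=[(u[v==q].min()+u[v==q].max())/2 for q in k if k.max()-10<=q<=k.max()-4]; print(" head kx at far top",T(plane(c,np.mean(um),k.max()-7,zt)))
    um=[(u[v==q].min()+u[v==q].max())/2 for q in k if k.min()+2<=q<=k.min()+6]; print(" head kx at near low",T(plane(c,np.mean(um),k.min()+4,zt-.03)))
    gr=cv2.inRange(hsv,np.array((45,90,30)),np.array((85,255,255)));gr[:150]=0;gr[230:]=0;gr[:,:210]=0;gr[:,310:]=0;v,u=np.nonzero(gr)
    if len(u):
        G=plane(c,u.mean(),v.mean(),.06);print(" green",T(G))
    return rc
E
python3 - <<'E'
from m import *
c,s,st=pickle.load(open("w5.pkl","rb")); lock(c,st)
E
```

```text
plug [258.2 192.1] [39.9 43.5] (0.49, -1.07)
slot px [258.19 192.88] tool(kx,ky)mm (0.51, -0.36) (0.53, -0.31) sizes [12.6  6.2 12.6  6.2] slot ang vs key, cw+ deg -0.44
 red rows 207 215 u 249.05555555555554 267.05555555555554
 red rows 283 288 u 246.66666666666666 269.8333333333333
 far top edge 293 (0.32, 15.68) near low edge 207 (0.26, -16.04)
 head kx at far top (0.5, 11.44)
 head kx at near low (0.5, -16.23)
 green (25.91, 0.89)
```

Call:
apply_moves:
  dp:
    - [0,0,-0.3]
    - [0,0,-0.4]
    - [0,0,-0.4]
    - [0,0,-0.3]
    - [0,0,-0.1]
    - [0,0,-0.1]
    - [0,0,-0.1]
    - [0,0,0]
  roll: [0,0,0,0,0,0,0,0]

```text
time_s: 11.7
tcp_pos: [0.563, -0.2058, 0.1167]
tcp_rot: [0.857, -0.515, -0.0, 0.0]
force: [0.4, -0.4, -0.8]
opening: 0.0119
grasp_force: 30.0
```

Call:
apply_moves:
  dp:
    - [0,0,-0.08]
    - [0,0,-0.08]
    - [0,0,-0.08]
    - [0,0,0]
  roll: [0,0,0,0]

```text
time_s: 12.1
tcp_pos: [0.5628, -0.2057, 0.1105]
tcp_rot: [0.857, -0.515, -0.0, 0.0]
force: [0.3, 0.5, -0.8]
opening: 0.0118
grasp_force: 30.0
```

Call:
apply_moves:
  dp:
    - [0,0,-0.08]
    - [0,0,-0.08]
    - [0,0,0]
  roll: [0,0,0]

```text
time_s: 12.4
tcp_pos: [0.5628, -0.2057, 0.1065]
tcp_rot: [0.857, -0.515, -0.0, 0.0]
force: [-0.0, -0.5, -0.7]
opening: 0.0121
grasp_force: 30.0
```

Call:
apply_moves:
  dp:
    - [0,0,-0.08]
    - [0,0,-0.08]
    - [0,0,0]
  roll: [0,0,0]

```text
time_s: 12.7
tcp_pos: [0.563, -0.2057, 0.1027]
tcp_rot: [0.857, -0.515, 0.0, -0.0]
force: [0.0, 0.9, -0.1]
opening: 0.0118
grasp_force: 30.0
```

Run:
```python
from rig import r
from h import *
st=state(r); c=r.snapshot("wrist"); s=r.snapshot("scene"); pickle.dump((c,s,st),open("w6.pkl","wb"))
a=cv2.resize(c["color"][100:310,160:360,::-1],(420,440),interpolation=2);u,v=proj(s,[.563,-.205,.08]);u,v=int(u),int(v)
b=cv2.resize(s["color"][v-30:v+30,u-25:u+25,::-1],(367,440),interpolation=2)
cv2.imwrite("pics/w6.png",np.hstack([a,b]))
```

```text
t 12.7 tcp [ 0.563  -0.2057  0.1027] toolY deg -151.96 rot [ 8.574e-01 -5.147e-01  0.000e+00 -1.000e-04] F [ 0.   0.9 -0.1] M [ 0.35  0.07 -0.04] open 0.0118 grip 30.0 q [-0.02  0.36 -0.34 -0.   -0.87  0.51]
```

View pics/w6.png

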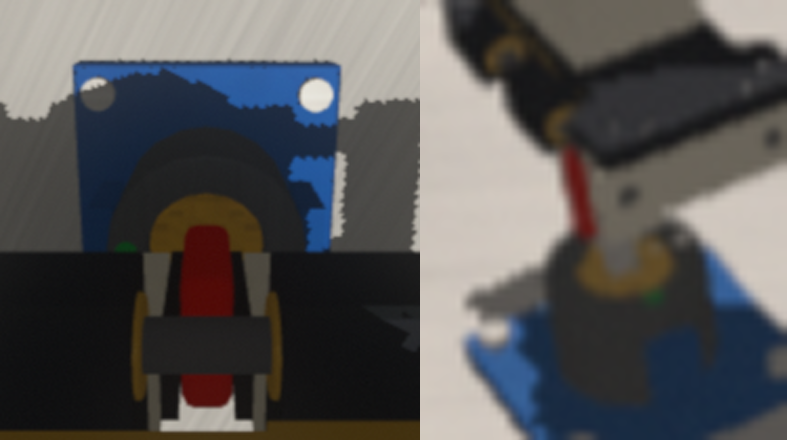

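The blade is in the keyway with the shoulder still about 13 mm above the plug. The head sits unchanged in the grip, with its far edge still at v≈293. Continuing down.

Call:
apply_moves:
  dp:
    - [0,0,-0.08]
    - [0,0,-0.08]
    - [0,0,0]
  roll: [0,0,0]

```text
time_s: 13.1
tcp_pos: [0.5629, -0.2057, 0.0987]
tcp_rot: [0.857, -0.515, 0.0, -0.0]
force: [-0.6, 1.1, -0.2]
opening: 0.0118
grasp_force: 30.0
```

Call:
apply_moves:
  dp:
    - [0,0,-0.08]
    - [0,0,-0.08]
    - [0,0,0]
  roll: [0,0,0]

```text
time_s: 13.4
tcp_pos: [0.5629, -0.2057, 0.0945]
tcp_rot: [0.857, -0.515, -0.0, -0.0]
force: [0.9, 1.5, -1.4]
opening: 0.0119
grasp_force: 30.0
```

Call:
apply_moves:
  dp:
    - [0,0,-0.08]
    - [0,0,-0.06]
    - [0,0,0]
  roll: [0,0,0]

```text
time_s: 13.7
tcp_pos: [0.5628, -0.2057, 0.0908]
tcp_rot: [0.857, -0.515, -0.0, 0.0]
force: [0.1, 1.7, -2.2]
opening: 0.0118
grasp_force: 30.0
```

Call:
apply_moves:
  dp:
    - [0,0,-0.04]
    - [0,0,-0.04]
    - [0,0,0]
  roll: [0,0,0]

```text
time_s: 14.0
tcp_pos: [0.5629, -0.2058, 0.0892]
tcp_rot: [0.857, -0.515, -0.0, 0.0]
force: [-1.0, 2.4, 2.1]
opening: 0.0122
grasp_force: 30.0
```

Call:
apply_moves:
  dp:
    - [0,0,-0.04]
    - [0,0,-0.02]
    - [0,0,0]
  roll: [0,0,0]

```text
time_s: 14.3
tcp_pos: [0.5629, -0.2058, 0.0889]
tcp_rot: [0.857, -0.515, 0.0, 0.0]
force: [-4.4, 4.1, 11.7]
opening: 0.0117
grasp_force: 30.0
```

Run:
```python
from rig import r
from h import *
st=state(r)
```

```text
t 14.3 tcp [ 0.5629 -0.2058  0.0889] toolY deg -151.94 rot [ 8.574e-01 -5.146e-01  2.000e-04  0.000e+00] F [-4.4  4.1 11.7] M [1.73 1.9  0.03] open 0.0117 grip 30.0 q [-0.02  0.38 -0.35  0.   -0.84  0.51]
```

Call:
apply_moves:
  dp:
    - [-0.015,0.02,0]
    - [0,0,-0.03]
    - [0,0,0]
    - [0,0,0]
  roll: [0,0,0,0]

```text
time_s: 14.7
tcp_pos: [0.5629, -0.2056, 0.0888]
tcp_rot: [0.858, -0.514, 0.001, 0.0]
force: [-4.3, 3.8, 14.2]
opening: 0.0119
grasp_force: 30.0
```

Run:
```python
from rig import r
from h import *
st=state(r); c=r.snapshot("wrist"); s=r.snapshot("scene"); pickle.dump((c,s,st),open("w7.pkl","wb"))
a=cv2.resize(c["color"][100:310,160:360,::-1],(420,440),interpolation=2);u,v=proj(s,[.563,-.205,.08]);u,v=int(u),int(v)
b=cv2.resize(s["color"][v-30:v+30,u-25:u+25,::-1],(367,440),interpolation=2)
cv2.imwrite("pics/w7.png",np.hstack([a,b]))
```

```text
t 14.7 tcp [ 0.5629 -0.2056  0.0888] toolY deg -151.92 rot [ 8.575e-01 -5.144e-01  7.000e-04  1.000e-04] F [-4.3  3.8 14.2] M [ 1.18  2.11 -0.05] open 0.0119 grip 30.0 q [-0.02  0.38 -0.35  0.   -0.84  0.51]
```

View pics/w7.png

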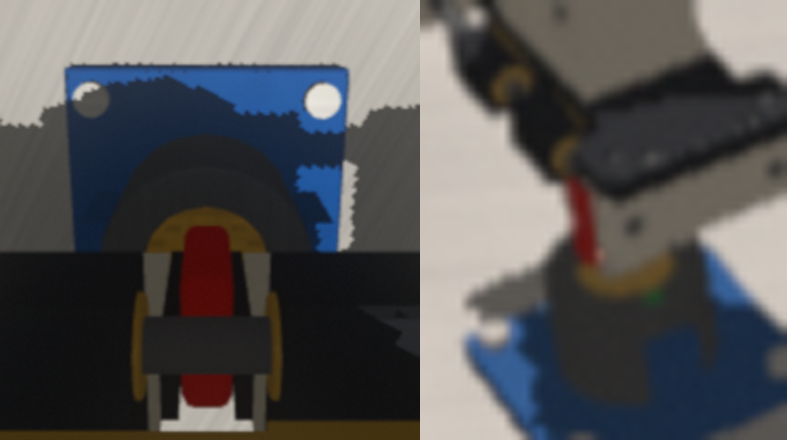

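The shoulder is on the plug: hard stop at 0.0888 against 0.0893 expected, Fz 14 N, and the key hasn't shifted in the grip. I'll ease the small sideways load, then turn clockwise.

Call:
apply_moves:
  dp:
    - [-0.01,0.02,0]
    - [0,0,0]
    - [0,0,0]
    - [0,0,0]
    - [0,0,0]
    - [0,0,0]
    - [0,0,0]
    - [0,0,0]
  roll: [0,0,-0.4,-0.6,-0.6,-0.6,-0.6,0]

```text
time_s: 15.6
tcp_pos: [0.563, -0.2055, 0.0888]
tcp_rot: [0.788, -0.616, 0.001, -0.0]
force: [-4.0, 1.5, 13.5]
opening: 0.0117
grasp_force: 30.0
```

Run:
```python
from rig import r
from h import *
st=state(r)
```

```text
t 15.6 tcp [ 0.563  -0.2055  0.0888] toolY deg -166.02 rot [ 0.7879 -0.6158  0.0011 -0.    ] F [-4.   1.5 13.5] M [ 0.4   1.62 -0.01] open 0.0117 grip 30.0 q [-0.02  0.38 -0.35  0.   -0.84  0.27]
```

Call:
apply_moves:
  dp:
    - [0,0,0]
    - [0,0,0]
    - [0,0,0]
    - [0,0,0]
    - [0,0,0]
    - [0,0,0]
    - [0,0,0]
    - [0,0,0]
    - [0,0,0]
    - [0,0,0]
    - [0,0,0]
  roll: [-0.6,-0.6,-0.6,-0.6,-0.6,-0.6,-0.6,-0.6,-0.6,-0.6,0]

```text
time_s: 16.7
tcp_pos: [0.5629, -0.2054, 0.0888]
tcp_rot: [-0.602, 0.799, -0.001, 0.0]
force: [-4.3, 1.4, 13.2]
opening: 0.0119
grasp_force: 30.0
```

Run:
```python
from rig import r
from h import *
st=state(r)
```

```text
t 16.7 tcp [ 0.5629 -0.2054  0.0888] toolY deg 163.99 rot [-6.017e-01  7.987e-01 -1.000e-03  2.000e-04] F [-4.3  1.4 13.2] M [0.49 1.77 0.05] open 0.0119 grip 30.0 q [-0.02  0.38 -0.35  0.   -0.84 -0.26]
```

Call:
apply_moves:
  dp:
    - [0,0,0]
    - [0,0,0]
    - [0,0,0]
    - [0,0,0]
    - [0,0,0]
    - [0,0,0]
    - [0,0,0]
    - [0,0,0]
    - [0,0,0]
    - [0,0,0]
    - [0,0,0]
    - [0,0,0]
    - [0,0,0]
    - [0,0,0]
    - [0,0,0]
    - [0,0,0]
  roll: [-0.6,-0.6,-0.6,-0.6,-0.6,-0.6,-0.6,-0.6,-0.6,-0.6,-0.6,-0.6,-0.6,-0.6,-0.4,0]

```text
time_s: 18.3
tcp_pos: [0.5625, -0.2053, 0.0889]
tcp_rot: [-0.259, 0.966, -0.001, 0.0]
force: [-5.2, 2.4, 15.0]
opening: 0.0119
grasp_force: 30.0
```

Run:
```python
from rig import r
from h import *
st=state(r); print([round(float(r.observe()["moment"][2]),3) for _ in range(3)])
```

```text
t 18.3 tcp [ 0.5625 -0.2053  0.0889] toolY deg 120.02 rot [-2.590e-01  9.659e-01 -6.000e-04  3.000e-04] F [-5.2  2.4 15. ] M [0.89 2.17 0.09] open 0.0119 grip 30.0 q [-0.02  0.38 -0.35  0.   -0.84 -1.02]
[0.086, 0.086, 0.086]
```

Call:
apply_moves:
  dp:
    - [0,0,0]
    - [0,0,0]
    - [0,0,0]
  roll: [-0.4,-0.4,0]

```text
time_s: 18.6
tcp_pos: [0.5624, -0.2053, 0.0888]
tcp_rot: [-0.225, 0.974, -0.001, 0.0]
force: [-6.6, 2.3, 15.3]
opening: 0.0119
grasp_force: 30.0
```

Run:
```python
from rig import r
from h import *
st=state(r); print(round(float(st["moment"][2]),3))
```

```text
t 18.6 tcp [ 0.5624 -0.2053  0.0888] toolY deg 116.02 rot [-2.251e-01  9.743e-01 -6.000e-04  3.000e-04] F [-6.6  2.3 15.3] M [0.97 2.26 0.07] open 0.0119 grip 30.0 q [-0.02  0.38 -0.35  0.   -0.84 -1.09]
0.07
```

Call:
apply_moves:
  dp:
    - [0,0,0]
    - [0,0,0]
    - [0,0,0]
  roll: [-0.4,0,0]

```text
time_s: 18.9
tcp_pos: [0.5625, -0.2052, 0.0888]
tcp_rot: [-0.209, 0.978, -0.001, 0.0]
force: [-5.9, 2.4, 15.1]
opening: 0.0119
grasp_force: 30.0
```

Run:
```python
from rig import r
from h import *
st=state(r); c=r.snapshot("wrist"); s=r.snapshot("scene"); t=r.snapshot("top");pickle.dump((c,s,t,st),open("w8.pkl","wb"))
a=cv2.resize(c["color"][100:310,160:360,::-1],(571,600),interpolation=2)
cv2.imwrite("pics/w8.png",a)
from m import lock
```

```text
t 18.9 tcp [ 0.5625 -0.2052  0.0888] toolY deg 114.08 rot [-2.086e-01  9.780e-01 -5.000e-04  3.000e-04] F [-5.9  2.4 15.1] M [1.12 2.21 0.09] open 0.0119 grip 30.0 q [-0.02  0.38 -0.35  0.   -0.84 -1.13]
```

View pics/w8.png

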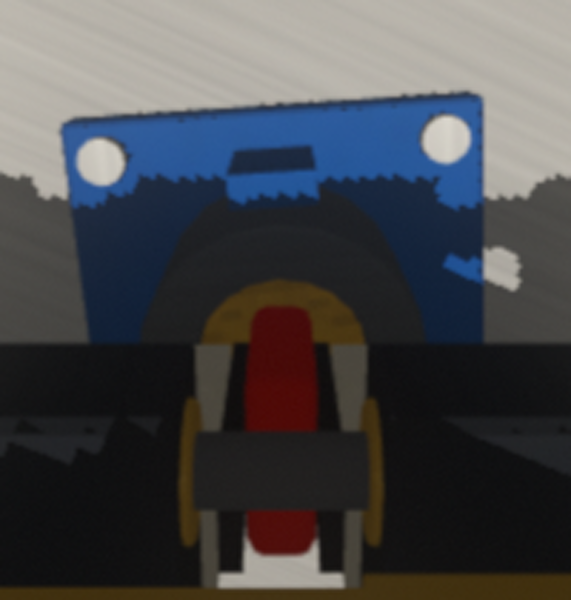

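Call:
apply_moves:
  dp:
    - [0,0,0]
    - [0,0,0]
    - [0,0,0]
  roll: [-0.3,0,0]

```text
time_s: 19.35
tcp_pos: [0.5625, -0.2051, 0.0888]
tcp_rot: [-0.196, 0.981, -0.001, 0.0]
force: [-6.7, 3.8, 15.9]
opening: 0.0121
grasp_force: 30.0
```

Run:
```python
from rig import r
from h import *
st=state(r); print(round(float(st["moment"][2]),3))
```

```text
t 19.35 tcp [ 0.5625 -0.2051  0.0888] toolY deg 112.59 rot [-1.958e-01  9.806e-01 -5.000e-04  3.000e-04] F [-6.7  3.8 15.9] M [1.4  2.21 0.11] open 0.0121 grip 30.0 q [-0.02  0.38 -0.35  0.   -0.84 -1.15]
0.11
```

Call:
apply_moves:
  dp:
    - [0,0,0]
    - [0,0,0]
    - [0,0,0]
    - [0,0,0]
  roll: [-0.3,0,0,0]

```text
time_s: 19.75
tcp_pos: [0.5625, -0.2051, 0.0888]
tcp_rot: [-0.183, 0.983, -0.0, 0.0]
force: [-6.0, 4.0, 15.8]
opening: 0.012
grasp_force: 30.0
```

Run:
```python
from rig import r
from h import *
import pickle
st=state(r); print(round(float(st["moment"][2]),3)); c=r.snapshot("wrist")
def ax(c):
    m=blobs(c,(0,150,20),(8,255,255))[1];m[:190]=0;m[305:]=0;m[:,:240]=0;m[:,280:]=0;v,u=np.nonzero(m);k=np.unique(v)
    f=lambda a,b:np.mean([(u[v==q].min()+u[v==q].max())/2 for q in k if a<=q<=b]);return k.min(),k.max(),round(f(k.min()+2,k.min()+10),2),round(f(k.max()-9,k.max()-3),2)
for n in("w5","w7","w8"): print(n,ax(pickle.load(open(n+".pkl","rb"))[0]))
print("now",ax(c))
```

```text
t 19.75 tcp [ 0.5625 -0.2051  0.0888] toolY deg 111.09 rot [-1.830e-01  9.831e-01 -5.000e-04  3.000e-04] F [-6.   4.  15.8] M [1.47 2.26 0.12] open 0.012 grip 30.0 q [-0.02  0.38 -0.35  0.   -0.84 -1.18]
0.122
w5 (np.int64(207), np.int64(293), np.float64(258.11), np.float64(258.21))
w7 (np.int64(208), np.int64(293), np.float64(258.0), np.float64(258.21))
w8 (np.int64(207), np.int64(293), np.float64(258.06), np.float64(258.21))
now (np.int64(207), np.int64(293), np.float64(258.06), np.float64(258.14))
```

```bash
python3 -c "
from rig import r
print(r.sign_off())"
```

```text
the job is handed in; nothing more can be done
None
```

I handed the job in at about 20 s with the red key fully home in the lock, turned about 97° clockwise against the START stop and still gripped at 30 N; nothing else was touched, and the sign-off gave no verdict.

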